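# Emboss the chocolate coin with the hand tamper

### The arm

A 7-joint arm with a two-finger parallel gripper is mounted at the origin on a cart in front of the work surface, level with it; the furniture and walls round the work are solid. World frame = base frame: x ahead of the robot, y to its left, z up, the work surface at z = 0. Lengths are in mm, angles in rad, forces in N, time in s.
With the tool pointing down it reaches from about 350 to 900 mm from the base axis. Payload 19.9 kg.
Tool frame: the origin (TCP) lies midway between the tips of the shut fingers; the grasp point (between the pads) lies 19 mm behind it; z points along the fingers, y is the direction in which the jaws open and shut (so a half turn about z gives the same grasp; the last joint's range is limited). The gripper opens to 94 mm and grips with 3 to 60 N. Pads are 16 mm wide; open, the fingers measure 119 mm over their backs; the gripper's body (75 mm by 177 mm) begins 78 mm behind the grasp point.
Start: joints at [-1.204, 0.417, -0.01, 1.614, 0.005, 1.111, -0.053], TCP at [247.857, 573.73, 205.425] pointing down, gripper open.
Joint ranges: [-2.81, 2.81], [-0.39, 2.02], [-1.27, 1.25], [0.06, 2.57], [-1.19, 4.33], [0.19, 2], [-2.82, 2.82]. Speed limits (rad/s): [1.89, 1.89, 2.39, 2.39, 3.01, 3.01, 3.01].

### API

Orientations are given as a unit quaternion [w, x, y, z].
In Python, from workcell import manip gives the robot as it stands. The module is installed in compiled form; this text tells all that it offers.
- The arm moves only by the tool arm_command, never from a script. Its argument "targets" is a list of rows, each an object with "gripper": the finger opening in cm, from 0 to 9.4; "linear": the shift along the world's x, y, z in cm, a list of three; "turn": the turn, a rotation vector about the world's x, y, z in rad, a list of three. A call has 1 to 5 rows; each row is the pose to reach, as a shift and turn from the pose commanded when the call began; what a row does not reach only later rows make up. A row lasts 1/12 s, in which the tool goes at most 41.7 mm and 7.16 degrees, less where a joint would pass 70% of its speed; a pose out of reach is approached as far as the arm can. A call with a gripper value outside its range is refused whole. The fingers move at their own pace and stop on an object; the grip force is fixed at half the most. Time passes only in rows, so rows that repeat a pose let the fingers close. It gives the time, the measured TCP pose, the force and the opening at its end, in the units of the state.
- manip.observe(): the state, without advancing time (a new reading comes with each control period).
- manip.read_camera(name): name is "scene" or "side" or "wrist"; returns a dict with "pixels" (400x640x3 uint8, blue, green, red), "depth" (400x640 float32, mm along the optical axis (not along the pixel's ray), 0 where there is no reading), "fov_y" (degrees; the focal length in pixels is half the picture's height over the tangent of half this angle, whatever the lens; pixels are square), "cx", "cy" (the principal point, pixels), "world_to_cam" (4x4, takes a point from world to camera coordinates). Camera axes: x right, y down, z forward; pixel columns grow to the right and rows downward; lengths in mm; the calibration is good to about 2 mm. A picture is of the moment at which its call begins.
- manip.hand_in(): hands the job in, once; it reports no verdict.
The state is a dict: "clock": time; "joints": joint angles; "qvel": joint speeds; "joint_torque": joint torques, N m; "ee_pos": TCP position; "tool_rot": TCP orientation; "force": force on the tool from outside, world axes, zero at the start; "moment": the same for the moment, N m; "finger_gap": finger opening in mm.
Only numpy, scipy, OpenCV 4.12 (cv2) and the standard library are available. Lean on these libraries where they do the work, as an engineer would, in place of code of your own. Each camera call takes 0.05 s, during which the arm holds its last target.

### The job

Emboss the dark chocolate coin: grip the wooden-handled tamper, press it flat and squarely down on the coin in its metal cup until the sprung plate under the coin is fully home, and keep it down for about a second. Then lift the tamper out and stand it upright on its round cork mat again, near the middle, and let go. Do not press the plate of the empty cup, and leave the small wooden seal stamp, the dish of chocolates and the ribbon reel where they are.

Things in the scene. Friction and masses are not known exactly. Their poses are not given: they have to be found in the camera images.
- tamper_center (a point): Centre, half-way up, of the loose tamper, 0.3 kg (0.27 to 0.36), 130 mm tall, which starts standing upright on the cork mat: a round steel foot 56 mm across and 14 mm high with a flat underside, and above it an upright round wooden handle. The handle is a straight barrel, 28 mm in diameter, from 26 to 112 mm above the underside, with a domed end above. This point lies on its axis 65 mm above the underside; z runs up the handle. Its yaw does not matter
- tamper_foot (a point): Centre of the flat underside of the tamper's steel foot (65 mm below its centre); z runs up the handle
- cork_mat: Round cork mat, 100 mm across, 5 mm thick, fixed to the counter; origin at the centre of its underside (counter height), so its top is 5 mm higher. The tamper belongs on it
- loaded_cup_top (a point): Centre of the flat top of the dark brown chocolate coin (68 mm across) that is seated on the sprung plate of the loaded embossing cup; z up. The cup is an open steel cup fixed to the counter on a dark wooden foot 104 mm across; outside 96 mm, inside 86 mm in diameter, rim 55 mm above the counter. At rest this point is 42 mm above the counter; it sinks with the plate, 16 mm at most, to 26 mm
- loaded_cup_plate (a joint): How far the plate under the coin is pressed down, in m: 0 at rest, 0.016 fully home. The plate is guided straight up and down; a spring resists with about 4.5 N at first and 12 N when home, then a hard stop, and lifts the plate again when released
- empty_cup_top (a point): Centre of the bare silvery plate of the empty embossing cup, the same in size and build but with no coin; z up. 36 mm above the counter at rest. Not to be pressed
- empty_cup_plate (a joint): How far the plate of the empty cup is pressed down, in m: 0 at rest
- wax_stamp: Bystander: small seal stamp of dark turned wood with a brass knob below, 25 mm across and 78 mm tall, standing upright; origin at the centre of its underside. Not the tamper
- sample_dish: Bystander: small white dish with three chocolate squares, 67 mm across and 15 mm high; origin at the centre of its underside
- ribbon_spool: Bystander: reel of gold ribbon lying flat, 64 mm across and 20 mm high; origin at the centre of its underside
Things that resemble listed ones, but are neither listed nor needed, are in the scene too. Leave any orange or yellow look-alike of the cork_mat alone.

How it is judged (in metres and radians):
On the way:
1. the held tamper presses the coin's plate fully home, upright and centred, and keeps it there (value of joint loaded_cup_plate above 0.013 m and angle between tamper_foot's own z axis and vertical below 0.18 rad and horizontal distance between tamper_foot and loaded_cup_top below 0.015 m and contact force between the fingers and tamper above 0.5 N and contact force between tamper and loaded_cup above 1 N), for 0.5 s.
At the end, for the whole second after the job is handed in: The tamper stands released and at rest on the cork mat, upright within 6 degrees, its axis within 25 mm of the middle; the coin plate has sprung back (within 3 mm). Before that the held tamper kept it 13 mm or more down for 0.5 s, within 10 degrees of upright and 15 mm of centre (horizontal distance between tamper_foot and cork_mat below 0.025 m and height (world z) of tamper_foot below 0.01 m and angle between tamper_foot's own z axis and vertical below 0.1 rad and linear speed of tamper below 0.02 m/s and value of joint loaded_cup_plate below 0.003 m); the robot touches nothing.
It fails at once if the plate of the empty cup is pressed (value of joint empty_cup_plate above 0.005 m).
It fails at once if the seal stamp is moved more than 30 mm (distance of wax_stamp from where it was at the start of the episode above 0.03 m).
It fails at once if the dish is moved more than 30 mm (distance of sample_dish from where it was at the start of the episode above 0.03 m).
It fails at once if the ribbon reel is moved more than 30 mm (distance of ribbon_spool from where it was at the start of the episode above 0.03 m).
It also fails if it takes over 58 s, if anything falls off the work surface, if the arm or the gripper's body presses on something with over 40 N, if the wrist force passes 120 N, or if a joint passes its speed limit or range.

## Working session

There is one attempt and no reset: what is moved stays moved. The work goes in short steps, Python scripts to look and compute and a tool call to move; the robot and the scene stay as the last step left them, time stands still between calls to the robot, and variables do not carry over. Pictures are saved under pics/ and viewed, and the job is handed in when it is done.

Besides the shell and the picture viewer there is one more tool, called after "Call:" by a JSON object that holds its "method" and its "body". arm_command: Moves the arm, as the interface text tells. Its arguments: {"type":"object","properties":{"targets":{"type":"array","items":{"type":"object","properties":{"gripper":{"type":"number"},"linear":{"type":"array","items":{"type":"number"}},"turn":{"type":"array","items":{"type":"number"}}}}}},"required":["targets"]}

```bash
mkdir -p pics; cat > h.py <<'E'
import numpy as np, cv2
from workcell import manip
def cam(n):
    c=manip.read_camera(n); return c
def f(c): return c["pixels"].shape[0]/2/np.tan(np.radians(c["fov_y"])/2)
def cloud(c):
    d=c["depth"]; h,w=d.shape; F=f(c); u,v=np.meshgrid(np.arange(w),np.arange(h))
    P=np.stack([(u-c["cx"])*d/F,(v-c["cy"])*d/F,d,np.ones_like(d)],-1)
    W=P@np.linalg.inv(np.array(c["world_to_cam"])).T
    W=W[...,:3]; W[d<=0]=np.nan; return W
E
python3 - <<'E'
from h import *
print(manip.observe())
for n in("scene","side","wrist"):
    c=cam(n); cv2.imwrite(f"pics/{n}0.png",c["pixels"]); np.savez(f"{n}0.npz",**c)
    print(n,c["fov_y"],c["cx"],c["cy"],c["world_to_cam"])
E
```

```text
{'clock': 0.0, 'joints': array([-1.20451218,  0.41799748, -0.01031039,  1.61417246,  0.00471017,
        1.11072694, -0.0530136 ]), 'qvel': array([-0.00120754, -0.00232572, -0.00071566, -0.00129835, -0.00174031,
       -0.00019039,  0.00272463]), 'joint_torque': array([ 3.25931123e-04, -8.51256680e+01,  6.38877936e-01, -4.25991762e+01,
       -4.89131338e-02,  1.85720832e-02,  1.03537350e-04]), 'ee_pos': array([247.71647089, 573.38790628, 204.81132372]), 'tool_rot': array([-8.01458407e-05,  2.02479370e-01,  9.79286319e-01, -6.35245371e-04]), 'force': array([-0.04536854,  0.44773529, -0.51782485]), 'moment': array([ 0.02006905,  0.05886961, -0.04034477]), 'finger_gap': 94.0888670322869}
scene 57.57721006144074 318.7600502040303 203.1875678098794 [[ 6.96607457e-01 -7.17438269e-01  4.51463150e-03 -5.31158811e+02]
 [-3.15849364e-01 -3.12316534e-01 -8.95933905e-01  1.59455600e+02]
 [ 6.44187263e-01  6.22688295e-01 -4.44164448e-01  9.51706262e+02]
 [ 0.00000000e+00  0.00000000e+00  0.00000000e+00  1.00000000e+00]]
side 57.36256905184249 324.28145548728696 198.41297080999723 [[-9.97785250e-01 -6.59023752e-02  9.02621900e-03  5.24362595e+02]
 [-3.73261559e-02  4.42406788e-01 -8.96037383e-01  1.79415140e+02]
 [ 5.50577312e-02 -8.94389798e-01 -4.43886850e-01  9.60823868e+02]
 [ 0.00000000e+00  0.00000000e+00  0.00000000e+00  1.00000000e+00]]
wrist 67.09659800670474 317.6605115919347 196.71172150394395 [[ 3.97112910e-01  9.17769757e-01  9.66187549e-05 -6.25311458e+02]
 [ 8.87595654e-01 -3.84083543e-01  2.54271091e-01 -2.66977525e+01]
 [ 2.33399427e-01 -1.00888574e-01 -9.67132981e-01  3.90602723e+02]
 [ 0.00000000e+00  0.00000000e+00  0.00000000e+00  1.00000000e+00]]
```

View pics/scene0.png

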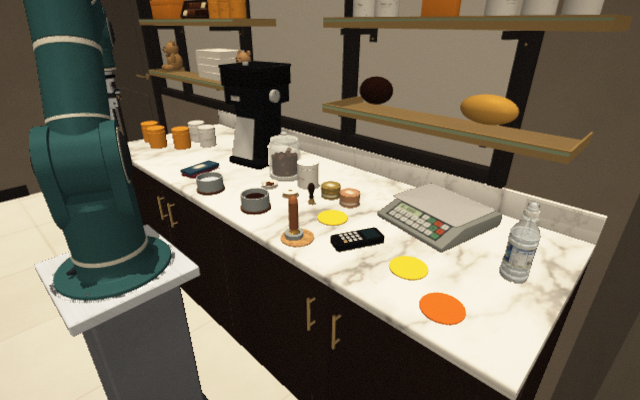

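View pics/side0.png

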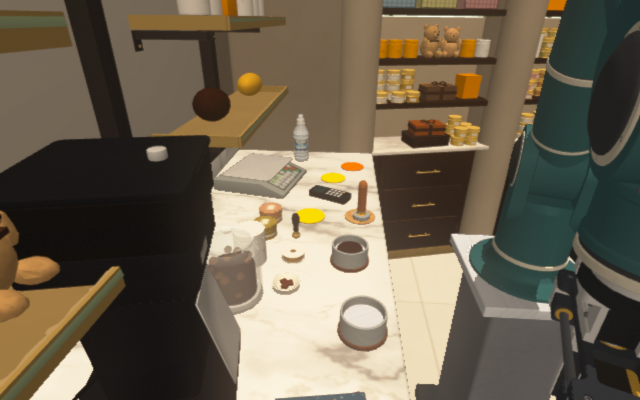

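View pics/wrist0.png

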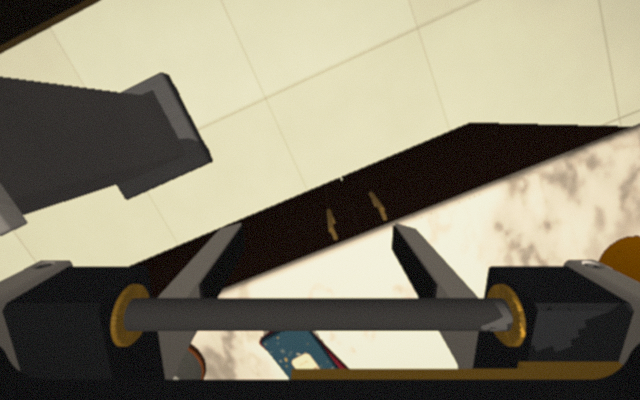

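Candidates: the tamper could be the tall wooden handle at scene (293,220), or the small dark seal stamp at (311,194), which is not it. Cups are at (255,201), dark inside, and (210,183), silvery. Discs are at (297,238) (cork, tamper on it), (333,217) and (408,267) (yellow), and (442,308) (orange). I choose the tamper at (293,220), the cork disc under it, and the cup at (255,201). I'll check these in a close crop and measure.

```bash
python3 - <<'E'
from h import *
out=[]
for n,(a,b,c_,d) in {"scene":(160,250,180,350),"side":(170,350,250,420)}.items():
    c=dict(np.load(f"{n}0.npz")); W=cloud(c); np.save(n+"W.npy",W)
    crop=cv2.resize(c["pixels"][a:b,c_:d],None,fx=4 if n=="scene" else 2.5,fy=4 if n=="scene" else 2.5,interpolation=cv2.INTER_CUBIC); cv2.imwrite(f"pics/{n}_crop.png",crop)
    print(n,"campos",np.linalg.inv(c["world_to_cam"])[:3,3])
    pts={"scene":{"tamper":(293,215),"stamp":(311,190),"cupL":(255,201),"cupE":(210,183),"cork":(284,240),"yel":(333,217),"phone":(357,238),"dish":(270,184),"spool":(291,193)},
     "side":{"tamper":(362,200),"cork":(360,222),"cupL":(349,245),"cupE":(362,312),"stamp":(295,222),"dish":(286,284),"spool":(293,255),"yel":(312,215),"phone":(330,194)}}[n]
    for k,(u,v) in pts.items(): print(k,np.round(W[v,u]))
E
```

```text
scene campos [-192.70391431 -923.88938761  567.97375089]
tamper [ 412. -238.   78.]
stamp [ 607. -114.   54.]
cupL [428. -35.  47.]
cupE [410. 211.  42.]
cork [ 384. -227.    3.]
yel [ 589. -233.    2.]
phone [ 519. -388.   20.]
dish [606. 111.   8.]
spool [594. -24.  18.]
side campos [476.99735758 814.53332971 582.52674114]
tamper [ 422. -215.   71.]
cork [ 425. -197.    2.]
cupL [460.  -7.  39.]
cupE [432. 235.  35.]
stamp [616. -90.  54.]
dish [608. 131.  12.]
spool [607.  20.  17.]
yel [ 581. -227.    3.]
phone [ 528. -348.   24.]
```

View pics/scene_crop.png

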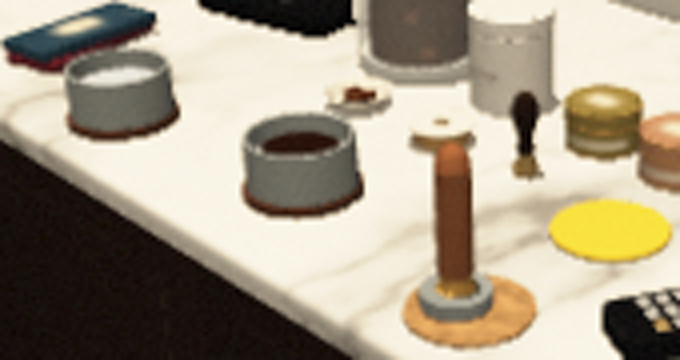

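View pics/side_crop.png

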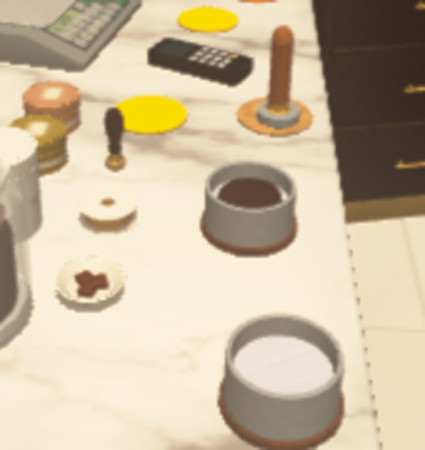

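The crops confirm it: wooden tamper with a steel foot on cork at crop (455,250), coin cup at (300,165), empty silvery cup at (120,95), dark seal stamp at (525,135). Next are circle fits for the positions.

```bash
cat >> h.py <<'E'
from scipy.optimize import least_squares
def circ(P,r,x0):
    s=least_squares(lambda x:np.hypot(P[:,0]-x[0],P[:,1]-x[1])-r,x0,loss="soft_l1",f_scale=1.5)
    return s.x, np.sqrt(np.mean(s.fun**2)) if 0 else np.median(np.abs(np.hypot(P[:,0]-s.x[0],P[:,1]-s.x[1])-r))
def sel(W,c,R,z0,z1):
    P=W.reshape(-1,3); m=(np.hypot(P[:,0]-c[0],P[:,1]-c[1])<R)&(P[:,2]>z0)&(P[:,2]<z1); return P[m]
E
python3 - <<'E'
from h import *
Ws={n:np.load(n+"W.npy") for n in("scene","side")}
Ws["both"]=np.concatenate([Ws["scene"].reshape(-1,3),Ws["side"].reshape(-1,3)])[None]
for n,W in Ws.items():
    print(n)
    for z0,z1 in((35,70),(70,108),(35,108)):
        P=sel(W,(418,-226),35,z0,z1); print(" tamper",z0,z1,len(P),circ(P,14,(420,-226)))
    P=sel(W,(418,-226),60,8,17); print(" foot r28",len(P),circ(P[np.hypot(P[:,0]-418,P[:,1]+226)>18],28,(420,-226)))
    P=sel(W,(418,-226),35,-5,200); print(" top z",np.nanmax(P[:,2]))
    for nm,c in(("L",(455,-20)),("E",(430,225))):
        P=sel(W,c,70,20,50); P=P[np.hypot(*(P[:,:2]-c).T)>40]; print(" cup",nm,len(P),circ(P,48,c))
    P=sel(W,(455,-12),28,30,48); print(" coin",len(P),np.nanmedian(P,0))
for n in("scene","side"):
    c=dict(np.load(n+"0.npz")); W=Ws[n]
    hsv=cv2.cvtColor(c["pixels"],cv2.COLOR_BGR2HSV)
    m=(np.hypot(W[...,0]-418,W[...,1]+226)<70)&(W[...,2]<10)&(hsv[...,1]>80)
    m=cv2.morphologyEx(m.astype(np.uint8),cv2.MORPH_OPEN,np.ones((2,2)))
    cs,_=cv2.findContours(m,cv2.RETR_EXTERNAL,cv2.CHAIN_APPROX_NONE); k=max(cs,key=cv2.contourArea)[:,0]
    # ray to z=5 plane
    T=np.linalg.inv(c["world_to_cam"]);F=f(c)
    d=np.stack([(k[:,0]-c["cx"])/F,(k[:,1]-c["cy"])/F,np.ones(len(k))],1)@T[:3,:3].T
    Q=T[:3,3]+d*((4-T[2,3])/d[:,2])[:,None]
    h=cv2.convexHull(Q[:,:2].astype(np.float32))[:,0]
    s=least_squares(lambda x:np.hypot(h[:,0]-x[0],h[:,1]-x[1])-x[2],(418,-226,50),loss="soft_l1")
    print(n,"cork",s.x,circ(h,50,(418,-226)),cv2.minEnclosingCircle(h))
E
```

```text
scene
 tamper 35 70 94 (array([ 419.88129041, -227.98538509]), np.float64(1.0237951207951896))
 tamper 70 108 117 (array([ 419.46773946, -228.02520919]), np.float64(0.828316299387108))
 tamper 35 108 211 (array([ 419.63905778, -227.98768283]), np.float64(0.8928865368377696))
 foot r28 97 (array([ 418.65802896, -226.6056488 ]), np.float64(2.123234751567754))
 top z 132.36894224185335
 cup L 190 (array([456.004325  ,  -2.45404177]), np.float64(2.9931099529246765))
 cup E 179 (array([428.74849987, 243.27474576]), np.float64(2.3800654338371245))
 coin 49 [459.62246711  -2.97718694  39.0685944 ]
side
 tamper 35 70 89 (array([ 421.24067261, -228.50638967]), np.float64(0.9645760691976513))
 tamper 70 108 96 (array([ 421.74077267, -228.46014258]), np.float64(0.8848885218983051))
 tamper 35 108 185 (array([ 421.50990351, -228.48939597]), np.float64(0.946833199177501))
 foot r28 70 (array([ 421.07483984, -228.61129203]), np.float64(1.586693327986616))
 top z 133.481628859563
 cup L 203 (array([449.96339647,  -6.41398185]), np.float64(9.078862916700032))
 cup E 387 (array([436.11663013, 232.010
[... 364 characters left out ...]
2))
 foot r28 167 (array([ 419.57071575, -227.60295648]), np.float64(2.036735816883523))
 top z 133.481628859563
 cup L 393 (array([454.98500169,  -1.37601203]), np.float64(4.613325286352669))
 cup E 566 (array([431.46401027, 241.2338133 ]), np.float64(6.72629360837686))
 coin 260 [455.01207935 -11.40121134  40.17077987]
scene cork [ 712.12771424 -830.17094399  667.35184885] (array([ 125.88414328, -564.59867028]), np.float64(29.386214822034155)) ((197.6750030517578, -453.16998291015625), 213.23338317871094)
side cork [ 422.99287104 -225.96494406   49.88811273] (array([ 422.99046401, -225.95754934]), np.float64(1.2457156895808836)) ((423.0242614746094, -225.7526092529297), 51.926509857177734)
```

```bash
python3 - <<'E'
from h import *
Ws={n:np.load(n+"W.npy") for n in("scene","side")}
cp={"scene":np.array([-192,-924]),"side":np.array([477,814])}
for nm,c0 in(("L",(457,-8)),("E",(430,235))):
  allP=[]
  for n,W in Ws.items():
    c=np.array(c0,float)
    for it in range(6):
        P=sel(W,c,60,14,50); r=P[:,:2]-c; v=(cp[n]-c)/np.linalg.norm(cp[n]-c)
        m=(r@v>10)&(np.hypot(*r.T)>38)
        # outer wall is the near side; keep outermost
        P2=P[m]; c,e=circ(P2,48,c)
    R=sel(W,c,58,51,60); R=R[np.hypot(*(R[:,:2]-c).T)>35]
    print(nm,n,"outer",len(P2),c,e,"rim",len(R),circ(R,45.5,c)); allP.append(P2)
  print(nm,"both",circ(np.concatenate(allP),48,c))
# coin & cork by colour contours
def contour(n,c0,R,z0,z1,zp,colour):
    c=dict(np.load(n+"0.npz")); W=Ws[n]; hsv=cv2.cvtColor(c["pixels"],cv2.COLOR_BGR2HSV)
    m=(np.hypot(W[...,0]-c0[0],W[...,1]-c0[1])<R)&(W[...,2]>z0)&(W[...,2]<z1)&colour(hsv)
    k=np.argwhere(m)[:,::-1]; T=np.linalg.inv(c["world_to_cam"]);F=f(c)
    d=np.stack([(k[:,0]-c["cx"])/F,(k[:,1]-c["cy"])/F,np.ones(len(k))],1)@T[:3,:3].T
    Q=T[:3,3]+d*((zp-T[2,3])/d[:,2])[:,None]
    return Q[:,:2],m
for n in Ws:
    Q,m=contour(n,(457,-6),45,30,52,42,lambda h:(h[...,2]<90)&(h[...,1]>90))
    print(n,"coin",len(Q),Q.min(0),Q.max(0),cv2.minEnclosingCircle(Q.astype(np.float32)))
    Q,m=contour(n,(421,-227),62,-6,9,5,lambda h:(h[...,1]>80)&(h[...,2]>90))
    print(n,"cork",len(Q),Q.min(0),Q.max(0),cv2.minEnclosingCircle(Q.astype(np.float32)))
E
```

```text
L scene outer 271 [456.59177185   7.40607851] 1.1883115151718826 rim 52 (array([455.15379386,   5.36633851]), np.float64(1.4694555552156174))
L side outer 416 [458.25724987   6.9815951 ] 0.7384905443658134 rim 149 (array([458.40669772,   8.91413763]), np.float64(1.3459684951487176))
L both (array([457.6469584 ,   7.02345448]), np.float64(0.9645439721250426))
E scene outer 234 [428.85525389 251.2763779 ] 1.2730725342361993 rim 39 (array([427.6282971 , 248.52993796]), np.float64(1.1169201864103968))
E side outer 632 [430.37223315 250.9012414 ] 0.4289735484710526 rim 307 (array([430.53836001, 252.81337387]), np.float64(1.352650764059291))
E both (array([430.05507443, 250.9323205 ]), np.float64(0.5959878802440173))
scene coin 71 [431.73105072 -14.23277758] [484.33266588  31.85241664] ((456.8636779785156, 6.441505432128906), 28.699352264404297)
scene cork 307 [ 369.3520298  -294.65457713] [ 469.69307289 -193.92128234] ((418.7250061035156, -244.11944580078125), 51.18531036376953)Traceback (most recent call last):
  File "<stdin>", line 26, in <module>
    return umr_minimum(a, axis, None, out, keepdims, initial, where)
ValueError: zero-size array to reduction operation minimum which has no identity
```

Measured: tamper axis (420.4,-228.3), cork about (422,-227), loaded cup (457.5,7), empty cup (430,251). I'll move over the tamper at height, with the fingers open.

Call:
{"method": "arm_command", "body": {"targets": [{"gripper": 9.4,"linear": [2.4,-3.3,0.5],"turn": [0,0,-0.07]},{"gripper": 9.4,"linear": [4.9,-6.6,1.0],"turn": [0,0,-0.14]},{"gripper": 9.4,"linear": [7.3,-9.8,1.5],"turn": [0,0,-0.21]},{"gripper": 9.4,"linear": [9.8,-13.1,2.0],"turn": [0,0,-0.28]},{"gripper": 9.4,"linear": [12.2,-16.4,2.5],"turn": [0,0,-0.35]}]}}

```text
clock: 0.57
ee_pos: [370.7, 407.9, 230.6]
tool_rot: [-0.0, 0.372, 0.928, -0.0]
force: [1.0, 0.2, -0.8]
finger_gap: 94.4
```

Call:
{"method": "arm_command", "body": {"targets": [{"gripper": 9.4,"linear": [1.4,-3.8,0],"turn": [0,0,-0.07]},{"gripper": 9.4,"linear": [2.8,-7.6,0],"turn": [0,0,-0.14]},{"gripper": 9.4,"linear": [4.2,-11.4,0],"turn": [0,0,-0.21]},{"gripper": 9.4,"linear": [5.6,-15.2,0],"turn": [0,0,-0.28]},{"gripper": 9.4,"linear": [7.0,-19.0,0],"turn": [0,0,-0.35]}]}}

```text
clock: 0.98
ee_pos: [440.0, 217.8, 230.5]
tool_rot: [-0.0, 0.527, 0.85, 0.0]
force: [1.6, 0.9, -0.1]
finger_gap: 93.9
```

Call:
{"method": "arm_command", "body": {"targets": [{"gripper": 9.4,"linear": [0.2,-4.0,0],"turn": [0,0,-0.07]},{"gripper": 9.4,"linear": [0.4,-8.0,0],"turn": [0,0,-0.14]},{"gripper": 9.4,"linear": [0.6,-12.0,0],"turn": [0,0,-0.21]},{"gripper": 9.4,"linear": [0.8,-16.0,0],"turn": [0,0,-0.28]},{"gripper": 9.4,"linear": [1.0,-20.0,0],"turn": [0,0,-0.35]}]}}

```text
clock: 1.4
ee_pos: [449.4, 17.8, 230.5]
tool_rot: [-0.0, 0.667, 0.745, 0.0]
force: [1.4, -0.7, -0.1]
finger_gap: 93.8
```

Call:
{"method": "arm_command", "body": {"targets": [{"gripper": 9.4,"linear": [-0.4,-4.0,0],"turn": [0,0,-0.07]},{"gripper": 9.4,"linear": [-0.8,-8.0,0],"turn": [0,0,-0.14]},{"gripper": 9.4,"linear": [-1.2,-12.0,0],"turn": [0,0,-0.21]},{"gripper": 9.4,"linear": [-1.6,-16.0,0],"turn": [0,0,-0.28]},{"gripper": 9.4,"linear": [-2.0,-20.0,0],"turn": [0,0,-0.36]}]}}

```text
clock: 1.82
ee_pos: [429.1, -182.1, 230.6]
tool_rot: [0.0, 0.79, 0.613, 0.0]
force: [1.6, -0.2, -0.5]
finger_gap: 93.9
```

```bash
python3 - <<'E'
from h import *
c=cam("wrist"); cv2.imwrite("pics/w1.png",c["pixels"])
for i in range(3): print(manip.observe()["ee_pos"],manip.observe()["clock"]); cam("wrist")
W=cloud(c)
for z0,z1 in((35,108),(70,108)):
    P=sel(W,(420,-228),35,z0,z1); print(len(P),circ(P,14,(420,-228)) if len(P)>5 else 0)
E
```

```text
[ 427.81859374 -189.02508822  231.01043504] 1.8667
[ 428.44845414 -185.69427654  230.71345128] 1.9167
[ 429.06813153 -182.80998437  230.41771927] 1.9667
417 (array([ 421.1449595, -228.3639627]), np.float64(0.16306573945671765))
248 (array([ 421.12387744, -228.3947596 ]), np.float64(0.17173690500877914))
```

View pics/w1.png

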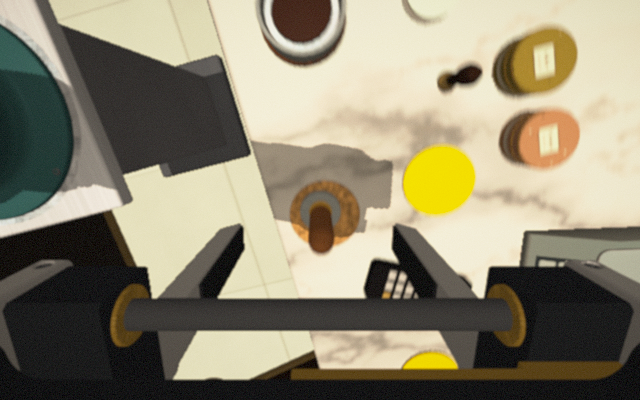

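The wrist view shows the tamper handle at (320,225) on the cork at (325,212), between the fingers. The coin cup is at (302,15) and the stamp at (460,77). I'll refine from the settled pose.

```bash
python3 - <<'E'
from h import *
for i in range(2): cam("wrist")
c=cam("wrist"); W=cloud(c); print(manip.observe()["ee_pos"],manip.observe()["tool_rot"])
P=sel(W,(420,-228),35,35,108); print("tamper",len(P),circ(P,14,(420,-228)))
hsv=cv2.cvtColor(c["pixels"],cv2.COLOR_BGR2HSV)
m=(np.hypot(W[...,0]-421,W[...,1]+227)<60)&(W[...,2]>2.5)&(W[...,2]<8); Q=W[m][:,:2].astype(np.float32)
print("cork",np.median(W[m][:,2]),len(Q),cv2.minEnclosingCircle(Q))
m2=(W[...,2]>30)&(W[...,2]<50)&(np.hypot(W[...,0]-457,W[...,1]-7)<38); print("coin",m2.sum(), np.nanmedian(W[m2],0) if m2.sum() else 0)
P=sel(W,(457,7),60,15,50);P=P[np.hypot(P[:,0]-457,P[:,1]-7)>42]; print("cup",len(P),circ(P,48,(457,7)) if len(P)>9 else 0)
E
```

```text
[ 430.06700967 -179.12430744  230.30983427] [-2.30433815e-04  7.88117125e-01  6.15525259e-01 -1.78310732e-05]
tamper 429 (array([ 421.15118369, -228.37353102]), np.float64(0.16761205609983598))
cork 5.285800614177475 1950 ((420.4626159667969, -227.38414001464844), 59.818328857421875)
coin 2844 [453.91376487  -3.09298309  42.23098398]
cup 414 (array([457.30861102,   7.68352867]), np.float64(0.44783033373753867))
```

Call:
{"method": "arm_command", "body": {"targets": [{"gripper": 9.4,"linear": [-0.4,-2.5,0],"turn": [0,0,0]},{"gripper": 9.4,"linear": [-0.9,-4.9,-1.0],"turn": [0,0,0]},{"gripper": 9.4,"linear": [-0.9,-4.9,-4.0],"turn": [0,0,0]},{"gripper": 9.4,"linear": [-0.9,-4.9,-6.0],"turn": [0,0,0]},{"gripper": 9.4,"linear": [-0.9,-4.9,-6.0],"turn": [0,0,0]}]}}

```text
clock: 2.58
ee_pos: [419.5, -227.7, 167.4]
tool_rot: [-0.002, 0.788, 0.615, -0.002]
force: [0.4, 1.1, 0.6]
finger_gap: 94.0
```

Call:
{"method": "arm_command", "body": {"targets": [{"gripper": 9.4,"linear": [0,0,0],"turn": [0,0,0]},{"gripper": 9.4,"linear": [0,0,0],"turn": [0,0,0]},{"gripper": 9.4,"linear": [0,0,0],"turn": [0,0,0]}]}}

```text
clock: 2.83
ee_pos: [421.7, -229.0, 171.7]
tool_rot: [0.001, 0.788, 0.615, 0.001]
force: [0.4, 0.3, -0.2]
finger_gap: 94.1
```

Call:
{"method": "arm_command", "body": {"targets": [{"gripper": 9.4,"linear": [0,0,-2.0],"turn": [0,0,0]},{"gripper": 9.4,"linear": [0,0,-4.5],"turn": [0,0,0]},{"gripper": 9.4,"linear": [0,0,-7.0],"turn": [0,0,0]},{"gripper": 9.4,"linear": [0,0,-9.0],"turn": [0,0,0]},{"gripper": 9.4,"linear": [0,0,-9.9],"turn": [0,0,0]}]}}

```text
clock: 3.25
ee_pos: [420.7, -228.7, 70.3]
tool_rot: [-0.0, 0.789, 0.615, -0.0]
force: [0.4, 0.0, 0.6]
finger_gap: 94.2
```

Call:
{"method": "arm_command", "body": {"targets": [{"gripper": 9.4,"linear": [0,0,0],"turn": [0,0,0]},{"gripper": 9.4,"linear": [0,0,0],"turn": [0,0,0]},{"gripper": 9.4,"linear": [0,0,0],"turn": [0,0,0]},{"gripper": 9.4,"linear": [0,0,0],"turn": [0,0,0]},{"gripper": 9.4,"linear": [0,0,0],"turn": [0,0,0]}]}}

```text
clock: 3.67
ee_pos: [421.5, -229.3, 72.3]
tool_rot: [0.001, 0.789, 0.615, 0.001]
force: [-1.1, -0.2, -0.6]
finger_gap: 93.9
```

```bash
python3 - <<'E'
from h import *
c=cam("wrist"); cv2.imwrite("pics/w2.png",c["pixels"]); print(manip.observe()["ee_pos"],manip.observe()["tool_rot"])
c=cam("scene"); cv2.imwrite("pics/s2.png",cv2.resize(c["pixels"][130:260,180:380],None,fx=4,fy=4))
E
```

```text
[ 421.33843247 -229.32891976   72.16647256] [4.40698485e-04 7.88766802e-01 6.14692238e-01 4.36574846e-04]
```

View pics/w2.png

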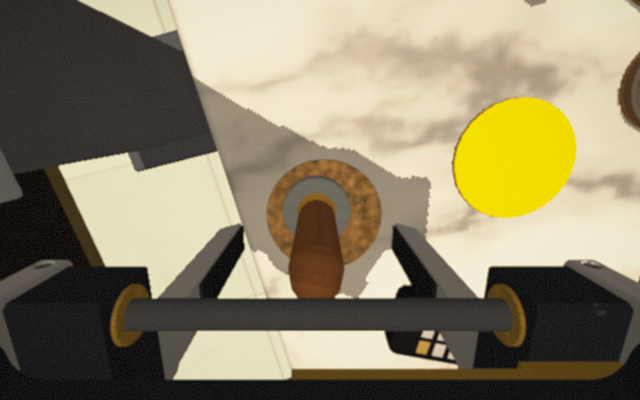

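View pics/s2.png

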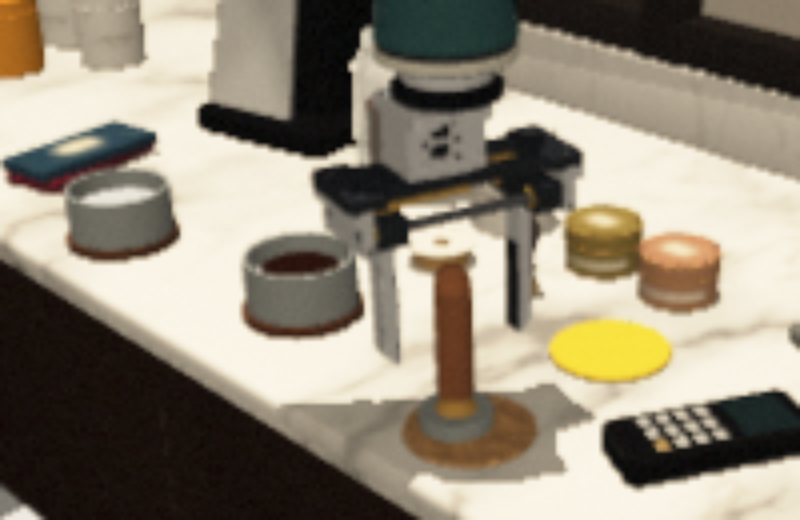

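The handle stands midway between the open fingers in both views (wrist 318,250; scene crop 455,340). I'll close the gripper.

Call:
{"method": "arm_command", "body": {"targets": [{"gripper": 2.0,"linear": [0,0,0],"turn": [0,0,0]},{"gripper": 2.0,"linear": [0,0,0],"turn": [0,0,0]},{"gripper": 2.0,"linear": [0,0,0],"turn": [0,0,0]},{"gripper": 2.0,"linear": [0,0,0],"turn": [0,0,0]},{"gripper": 2.0,"linear": [0,0,0],"turn": [0,0,0]}]}}

```text
clock: 4.18
ee_pos: [420.8, -229.3, 71.4]
tool_rot: [-0.0, 0.789, 0.615, -0.0]
force: [0.2, -0.5, -0.7]
finger_gap: 63.9
```

Call:
{"method": "arm_command", "body": {"targets": [{"gripper": 2.0,"linear": [0,0,0],"turn": [0,0,0]},{"gripper": 2.0,"linear": [0,0,0],"turn": [0,0,0]},{"gripper": 2.0,"linear": [0,0,0],"turn": [0,0,0]},{"gripper": 2.0,"linear": [0,0,0],"turn": [0,0,0]},{"gripper": 2.0,"linear": [0,0,0],"turn": [0,0,0]}]}}

```text
clock: 4.6
ee_pos: [420.8, -229.3, 71.4]
tool_rot: [-0.0, 0.789, 0.615, -0.0]
force: [-0.7, -0.5, 0.0]
finger_gap: 30.9
```

Call:
{"method": "arm_command", "body": {"targets": [{"gripper": 1.0,"linear": [0,0,0],"turn": [0,0,0]},{"gripper": 1.0,"linear": [0,0,0],"turn": [0,0,0]},{"gripper": 1.0,"linear": [0,0,0],"turn": [0,0,0]},{"gripper": 1.0,"linear": [0,0,0],"turn": [0,0,0]},{"gripper": 1.0,"linear": [0,0,0],"turn": [0,0,0]}]}}

```text
clock: 5.02
ee_pos: [420.8, -229.3, 71.4]
tool_rot: [-0.0, 0.789, 0.615, -0.0]
force: [-0.8, 0.7, -0.1]
finger_gap: 26.5
```

```bash
python3 - <<'E'
from h import *
o=manip.observe(); print(o["finger_gap"],o["force"],o["moment"],o["ee_pos"])
c=cam("scene"); W=cloud(c)
for z in((30,50),(50,70)):
  P=sel(W,(420,-228),35,*z); print(circ(P,14,(420,-228)))
E
```

```text
26.522499671985642 [-0.80014045  0.71897799 -0.10270286] [-0.05822189  0.15436081 -0.00204747] [ 420.78490065 -229.25714961   71.37985098]
(array([ 420.19457174, -228.50615181]), np.float64(0.9383527625922463))
(array([ 419.73529897, -228.32509248]), np.float64(1.110011870080445))
```

Call:
{"method": "arm_command", "body": {"targets": [{"gripper": 1.0,"linear": [0,0,1.0],"turn": [0,0,0]},{"gripper": 1.0,"linear": [0,0,3.0],"turn": [0,0,0]},{"gripper": 1.0,"linear": [0,0,6.0],"turn": [0,0,0]},{"gripper": 1.0,"linear": [0,0,9.0],"turn": [0,0,0]},{"gripper": 1.0,"linear": [0,0,11.0],"turn": [0,0,0]}]}}

```text
clock: 5.48
ee_pos: [420.9, -229.8, 184.3]
tool_rot: [0.001, 0.789, 0.614, 0.0]
force: [1.8, -1.6, -3.3]
finger_gap: 26.6
```

Call:
{"method": "arm_command", "body": {"targets": [{"gripper": 1.0,"linear": [0.2,1.0,0],"turn": [0,0,0]},{"gripper": 1.0,"linear": [0.5,3.0,0],"turn": [0,0,0]},{"gripper": 1.0,"linear": [0.9,6.0,0],"turn": [0,0,0]},{"gripper": 1.0,"linear": [1.4,9.0,0],"turn": [0,0,0]},{"gripper": 1.0,"linear": [1.9,12.0,0],"turn": [0,0,0]}]}}

```text
clock: 5.9
ee_pos: [439.6, -108.2, 182.1]
tool_rot: [0.0, 0.789, 0.614, 0.0]
force: [0.7, 0.3, -4.0]
finger_gap: 26.4
```

Call:
{"method": "arm_command", "body": {"targets": [{"gripper": 1.0,"linear": [0.5,3.0,0],"turn": [0,0,0]},{"gripper": 1.0,"linear": [0.9,6.0,0],"turn": [0,0,0]},{"gripper": 1.0,"linear": [1.4,9.0,0],"turn": [0,0,0]},{"gripper": 1.0,"linear": [1.7,11.0,0],"turn": [0,0,0]},{"gripper": 1.0,"linear": [1.8,11.7,0],"turn": [0,0,0]}]}}

```text
clock: 6.32
ee_pos: [458.0, 10.7, 181.9]
tool_rot: [-0.0, 0.788, 0.616, 0.0]
force: [-0.0, 0.2, -3.3]
finger_gap: 26.6
```

Call:
{"method": "arm_command", "body": {"targets": [{"gripper": 1.0,"linear": [0,0,0],"turn": [0,0,0]},{"gripper": 1.0,"linear": [0,0,0],"turn": [0,0,0]},{"gripper": 1.0,"linear": [0,0,0],"turn": [0,0,0]},{"gripper": 1.0,"linear": [0,0,0],"turn": [0,0,0]},{"gripper": 1.0,"linear": [0,0,0],"turn": [0,0,0]}]}}

```text
clock: 6.73
ee_pos: [457.8, 6.8, 181.5]
tool_rot: [0.0, 0.789, 0.614, -0.0]
force: [-0.5, -0.5, -3.8]
finger_gap: 26.7
```

```bash
python3 - <<'E'
from h import *
o=manip.observe(); print(o["clock"],o["finger_gap"],o["force"],o["moment"],o["ee_pos"],o["tool_rot"])
for n in("scene","side","wrist"):
    c=cam(n); W=cloud(c); np.savez(n+"3.npz",**c); t=o["ee_pos"][:2]
    cv2.imwrite(f"pics/{n}3.png",c["pixels"] if n=="wrist" else cv2.resize(c["pixels"][100:300,180:420],None,fx=3,fy=3))
    zb=o["ee_pos"][2]+19-85
    for a,b in((30,55),(55,75),(75,110)):
        P=sel(W,t,25,zb+a,zb+b); print(n,a,len(P),circ(P,14,t) if len(P)>10 else 0)
    P=sel(W,t,40,zb-8,zb+17); print(n,"foot z",np.nanmin(P[:,2]) if len(P) else 0,"expected",zb)
    P=P[np.hypot(*(P[:,:2]-t).T)>20]; print("  foot",circ(P,28,t) if len(P)>10 else 0)
E
```

```text
6.7333 26.701313644499045 [-0.45781999 -0.50490084 -3.77534498] [-0.05233788  0.05854279  0.00034862] [457.77128265   6.7604602  181.51564275] [ 1.50637840e-05  7.89315584e-01  6.13987708e-01 -4.71480648e-05]
scene 30 61 (array([457.11687148,   7.29921387]), np.float64(1.0836263218751174))
scene 55 63 (array([457.55684119,   6.70863112]), np.float64(1.4396795044432853))
scene 75 152 (array([457.55830229,   6.29580461]), np.float64(2.396898955685737))
scene foot z 113.22370457411199 expected 115.51564275373445
  foot (array([457.67724746,   8.34376021]), np.float64(1.3046330221384537))
side 30 106 (array([458.3976153 ,   7.29308952]), np.float64(0.6614652838531443))
side 55 104 (array([458.73012605,   8.02765267]), np.float64(1.146668845713874))
side 75 255 (array([458.68045755,   8.60966883]), np.float64(1.954938345993476))
side foot z 112.39819652323331 expected 115.51564275373445
  foot (array([458.28160471,   7.22233626]), np.float64(1.252691965292584))
wrist 30 357 (array([458.25324044,   7.74177526]), np.float64(0.15453866629986557))
wrist 55 520 (array([458.38241957,   7.95704041]), np.float64(0.35317313588593446))
wrist 75 2075 (array([458.36435208,   8.48482626]), np.float64(1.0276273676556897))
wrist foot z 116.51641753787715 expected 115.51564275373445
  foot (array([457.06996089,   3.80436408]), np.float64(2.811167332022759))
```

View pics/side3.png

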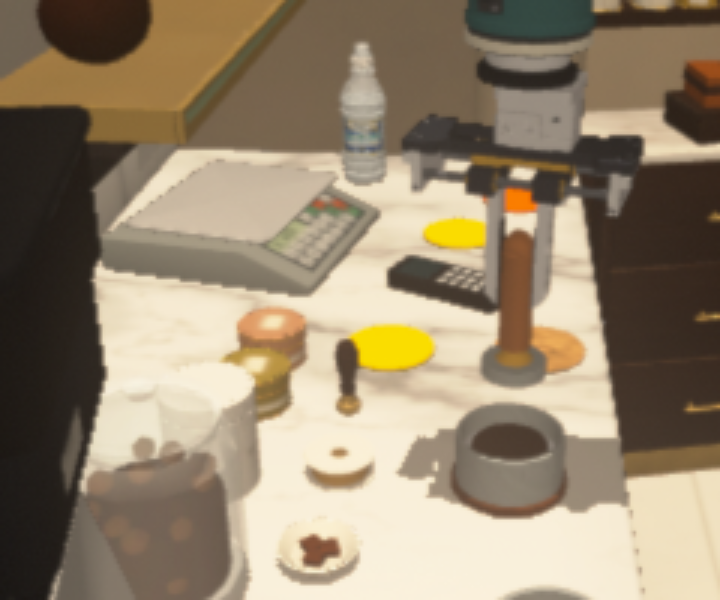

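View pics/scene3.png

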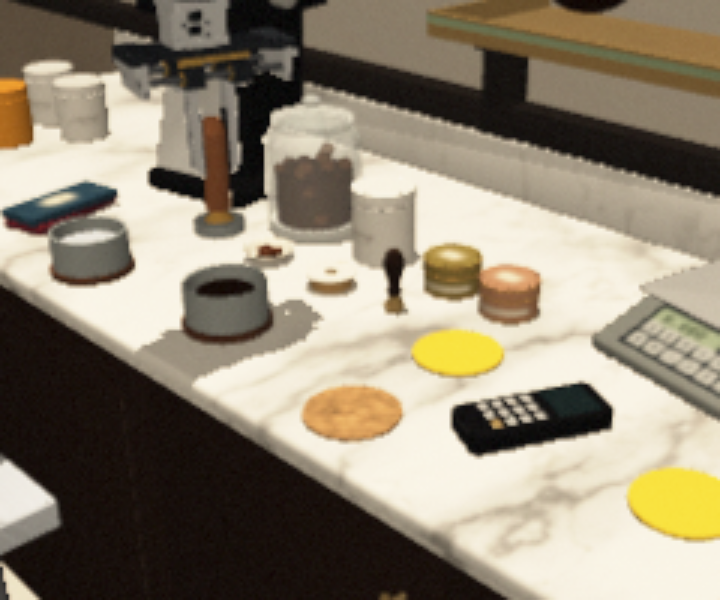

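The tamper hangs upright over the coin cup: side crop shows its foot at (515,365) over the coin at (510,440), and the scene crop has its foot at (220,223) over the cup. The cork mat is now clear at scene crop (352,412), so I'll measure its centre and the coin's.

```bash
python3 - <<'E'
from h import *
for n in("scene","side"):
    c=dict(np.load(n+"3.npz")); W=cloud(c); hsv=cv2.cvtColor(c["pixels"],cv2.COLOR_BGR2HSV)
    T=np.linalg.inv(c["world_to_cam"]);F=f(c)
    for nm,c0,R,z0,z1,zp,col in(("cork",(421,-227),62,-9,12,5,(hsv[...,1]>70)&(hsv[...,2]>60)),("coin",(457.5,7),44,22,56,42,(hsv[...,1]>110)&(hsv[...,2]<85))):
        m=(np.hypot(W[...,0]-c0[0],W[...,1]-c0[1])<R)&(W[...,2]>z0)&(W[...,2]<z1)&col
        num,lab,st,ce=cv2.connectedComponentsWithStats(m.astype(np.uint8))
        i=1+np.argmax(st[1:,4]); k=np.argwhere(lab==i)[:,::-1]
        d=np.stack([(k[:,0]-c["cx"])/F,(k[:,1]-c["cy"])/F,np.ones(len(k))],1)@T[:3,:3].T
        Q=(T[:3,3]+d*((zp-T[2,3])/d[:,2])[:,None])[:,:2]
        print(n,nm,st[i],"mean",Q.mean(0),"min",Q.min(0),"max",Q.max(0))
E
```

```text
scene cork [280 228  34  19 499] mean [ 418.64094239 -244.28611827] min [ 369.3520298  -294.65457713] max [ 469.69307289 -193.45694192]
scene coin [246 193  18   5  59] mean [459.43510721   9.69207885] min [431.73105072 -11.83215529] max [481.92880572  30.06712154]
side cork [357 209  19  16 200] mean [ 405.44435113 -233.16661804] min [ 375.74401653 -280.19911279] max [ 434.0016941  -179.35808255]Traceback (most recent call last):
  File "<stdin>", line 8, in <module>
    return _wrapfunc(a, 'argmax', axis=axis, out=out, **kwds)
    return bound(*args, **kwds)
ValueError: attempt to get argmax of an empty sequence
```

Scene view puts the cork centre near (419,-244), so the tamper may have started off-centre; I'll settle that before placing. Now the press: approach to about 10 mm above the coin first.

Call:
{"method": "arm_command", "body": {"targets": [{"gripper": 1.0,"linear": [0,0,-1.5],"turn": [0,0,0]},{"gripper": 1.0,"linear": [0,0,-3.5],"turn": [0,0,0]},{"gripper": 1.0,"linear": [0,0,-5.0],"turn": [0,0,0]},{"gripper": 1.0,"linear": [0,0,-6.0],"turn": [0,0,0]},{"gripper": 1.0,"linear": [0,0,-6.2],"turn": [0,0,0]}]}}

```text
clock: 7.3
ee_pos: [457.1, 7.5, 118.1]
tool_rot: [-0.0, 0.789, 0.615, -0.001]
force: [-0.7, 0.0, -4.3]
finger_gap: 26.5
```

Call:
{"method": "arm_command", "body": {"targets": [{"gripper": 1.0,"linear": [0,0,-0.2],"turn": [0,0,0]},{"gripper": 1.0,"linear": [0,0,-0.4],"turn": [0,0,0]},{"gripper": 1.0,"linear": [0,0,-0.6],"turn": [0,0,0]},{"gripper": 1.0,"linear": [0,0,-0.8],"turn": [0,0,0]},{"gripper": 1.0,"linear": [0,0,-0.8],"turn": [0,0,0]}]}}

```text
clock: 7.72
ee_pos: [457.9, 7.8, 111.5]
tool_rot: [-0.0, 0.789, 0.615, 0.0]
force: [-0.5, 0.2, -3.8]
finger_gap: 26.5
```

Call:
{"method": "arm_command", "body": {"targets": [{"gripper": 1.0,"linear": [0,0,-0.2],"turn": [0,0,0]},{"gripper": 1.0,"linear": [0,0,-0.4],"turn": [0,0,0]},{"gripper": 1.0,"linear": [0,0,-0.6],"turn": [0,0,0]},{"gripper": 1.0,"linear": [0,0,-0.8],"turn": [0,0,0]},{"gripper": 1.0,"linear": [0,0,-0.8],"turn": [0,0,0]}]}}

```text
clock: 8.13
ee_pos: [458.1, 7.8, 103.3]
tool_rot: [0.0, 0.789, 0.615, 0.0]
force: [-0.2, 0.6, 3.0]
finger_gap: 26.7
```

Call:
{"method": "arm_command", "body": {"targets": [{"gripper": 1.0,"linear": [0,0,-0.2],"turn": [0,0,0]},{"gripper": 1.0,"linear": [0,0,-0.4],"turn": [0,0,0]},{"gripper": 1.0,"linear": [0,0,-0.6],"turn": [0,0,0]},{"gripper": 1.0,"linear": [0,0,-0.8],"turn": [0,0,0]},{"gripper": 1.0,"linear": [0,0,-0.8],"turn": [0,0,0]}]}}

```text
clock: 8.55
ee_pos: [458.1, 7.8, 95.2]
tool_rot: [0.0, 0.789, 0.615, 0.0]
force: [-1.8, 0.9, 7.5]
finger_gap: 26.7
```

Call:
{"method": "arm_command", "body": {"targets": [{"gripper": 1.0,"linear": [0,0,-0.1],"turn": [0,0,0]},{"gripper": 1.0,"linear": [0,0,-0.2],"turn": [0,0,0]},{"gripper": 1.0,"linear": [0,0,-0.3],"turn": [0,0,0]},{"gripper": 1.0,"linear": [0,0,-0.3],"turn": [0,0,0]}]}}

```text
clock: 8.88
ee_pos: [458.1, 7.8, 92.4]
tool_rot: [0.0, 0.789, 0.615, 0.0]
force: [-1.4, 1.2, 7.9]
finger_gap: 26.5
```

Call:
{"method": "arm_command", "body": {"targets": [{"gripper": 1.0,"linear": [0,0,-0.1],"turn": [0,0,0]},{"gripper": 1.0,"linear": [0,0,-0.1],"turn": [0,0,0]},{"gripper": 1.0,"linear": [0,0,-0.1],"turn": [0,0,0]}]}}

```text
clock: 9.13
ee_pos: [458.4, 7.8, 92.2]
tool_rot: [-0.0, 0.789, 0.615, 0.001]
force: [-5.2, 1.8, 25.7]
finger_gap: 26.7
```

```bash
python3 - <<'E'
from h import *
o=manip.observe(); print(o["force"],o["ee_pos"],o["moment"])
c=cam("side"); W=cloud(c); cv2.imwrite("pics/side4.png",cv2.resize(c["pixels"][150:300,270:430],None,fx=4,fy=4))
t=o["ee_pos"][:2]
for z in((60,78),(78,95),(100,150)):
    P=sel(W,t,25,*z); print(len(P),circ(P,14,t) if len(P)>9 else 0)
P=sel(W,t,16,100,200); print(P[:,2].max())
E
```

```text
[-5.18984597  1.83468353 25.71272663] [458.40324244   7.83386489  92.16082067] [0.16619911 1.73605824 0.01201744]
64 (array([459.12768624,   8.50310306]), np.float64(0.6953917256228515))
69 (array([459.26431013,   8.45202286]), np.float64(0.8694115055413114))
335 (array([458.86696519,   9.30302563]), np.float64(2.4497690964739114))
199.28564344835928
```

View pics/side4.png

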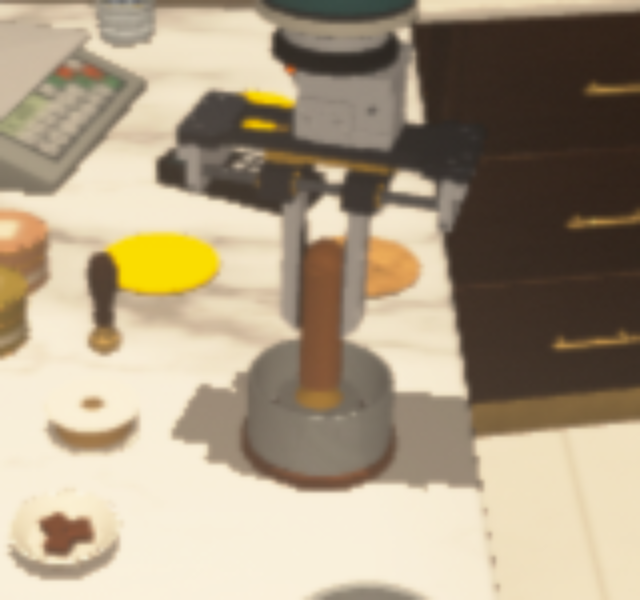

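The tamper stands upright in the cup (320,390) and the force jumped to 26 N at the stop, so the plate is home. I'll hold about a second.

Call:
{"method": "arm_command", "body": {"targets": [{"gripper": 1.0,"linear": [0,0,0],"turn": [0,0,0]},{"gripper": 1.0,"linear": [0,0,0],"turn": [0,0,0]},{"gripper": 1.0,"linear": [0,0,0],"turn": [0,0,0]},{"gripper": 1.0,"linear": [0,0,0],"turn": [0,0,0]},{"gripper": 1.0,"linear": [0,0,0],"turn": [0,0,0]}]}}

```text
clock: 9.6
ee_pos: [458.4, 7.8, 92.1]
tool_rot: [-0.0, 0.789, 0.615, 0.001]
force: [-5.8, 1.1, 25.5]
finger_gap: 26.8
```

Call:
{"method": "arm_command", "body": {"targets": [{"gripper": 1.0,"linear": [0,0,0],"turn": [0,0,0]},{"gripper": 1.0,"linear": [0,0,0],"turn": [0,0,0]},{"gripper": 1.0,"linear": [0,0,0],"turn": [0,0,0]},{"gripper": 1.0,"linear": [0,0,0],"turn": [0,0,0]},{"gripper": 1.0,"linear": [0,0,0],"turn": [0,0,0]}]}}

```text
clock: 10.02
ee_pos: [458.4, 7.8, 92.2]
tool_rot: [-0.0, 0.789, 0.615, 0.001]
force: [-6.1, 0.6, 24.5]
finger_gap: 26.5
```

Call:
{"method": "arm_command", "body": {"targets": [{"gripper": 1.0,"linear": [0,0,0.4],"turn": [0,0,0]},{"gripper": 1.0,"linear": [0,0,0.8],"turn": [0,0,0]},{"gripper": 1.0,"linear": [0,0,1.4],"turn": [0,0,0]},{"gripper": 1.0,"linear": [0,0,2.4],"turn": [0,0,0]},{"gripper": 1.0,"linear": [0,0,4.0],"turn": [0,0,0]}]}}

```text
clock: 10.43
ee_pos: [456.8, 7.5, 131.1]
tool_rot: [-0.0, 0.789, 0.615, -0.001]
force: [-0.5, -0.1, -3.1]
finger_gap: 26.6
```

Call:
{"method": "arm_command", "body": {"targets": [{"gripper": 1.0,"linear": [0,0,2.0],"turn": [0,0,0]},{"gripper": 1.0,"linear": [0,0,4.0],"turn": [0,0,0]},{"gripper": 1.0,"linear": [0,0,5.0],"turn": [0,0,0]},{"gripper": 1.0,"linear": [0,0,5.0],"turn": [0,0,0]},{"gripper": 1.0,"linear": [0,0,5.0],"turn": [0,0,0]}]}}

```text
clock: 10.85
ee_pos: [457.6, 7.9, 181.1]
tool_rot: [-0.0, 0.789, 0.615, 0.0]
force: [0.5, -0.3, -3.4]
finger_gap: 26.4
```

```bash
python3 - <<'E'
from h import *
o=manip.observe(); print(o["clock"],o["force"],o["ee_pos"],o["finger_gap"])
for n in("side","scene","wrist"):
    c=cam(n); np.savez(n+"5.npz",**c); W=cloud(c)
    cv2.imwrite(f"pics/{n}5.png",c["pixels"] if n=="wrist" else cv2.resize(c["pixels"][130:280,240:440],None,fx=4,fy=4))
    t=o["ee_pos"][:2]; zb=o["ee_pos"][2]+19-85
    for a,b in((30,50),(50,70)):
        P=sel(W,t,25,zb+a,zb+b); print(n,a,len(P),circ(P,14,t) if len(P)>10 else 0)
    # cork: points by depth + hue
    hsv=cv2.cvtColor(c["pixels"],cv2.COLOR_BGR2HSV)
    m=(np.hypot(W[...,0]-420,W[...,1]+236)<75)&(abs(W[...,2])<10)&(hsv[...,1]>70)&(hsv[...,2]>60)&(hsv[...,0]<22)
    Q=W[m]; 
    if len(Q): print(n,"cork",len(Q),Q.mean(0),Q[:,:2].min(0),Q[:,:2].max(0))
E
```

```text
10.85 [ 0.50863323 -0.27246341 -3.36773348] [457.64210456   7.90844613 181.14296482] 26.384217864689937
side 30 83 (array([458.6709362 ,   8.39265199]), np.float64(0.5696042083921942))
side 50 83 (array([458.80826647,   8.52802884]), np.float64(0.7990502053537405))
side cork 206 [ 405.75255593 -238.81283262    2.73645896] [ 374.6777323  -300.34770257] [ 473.37209507 -185.72214502]
scene 30 45 (array([456.57101575,   9.10313236]), np.float64(1.158387027246361))
scene 50 60 (array([456.31894508,   8.53768546]), np.float64(1.079145339955157))
scene cork 504 [ 421.42070961 -241.57535309    2.25854397] [ 371.73290278 -289.57092399] [ 479.81119662 -183.4878749 ]
wrist 30 280 (array([457.57727843,   8.27589699]), np.float64(0.13328473121081608))
wrist 50 422 (array([457.7063164 ,   8.38181258]), np.float64(0.20808828865274176))
wrist cork 1936 [ 417.02397049 -230.56981063    5.04641974] [ 374.1766987  -270.43581006] [ 454.687512   -195.15248041]
```

View pics/side5.png

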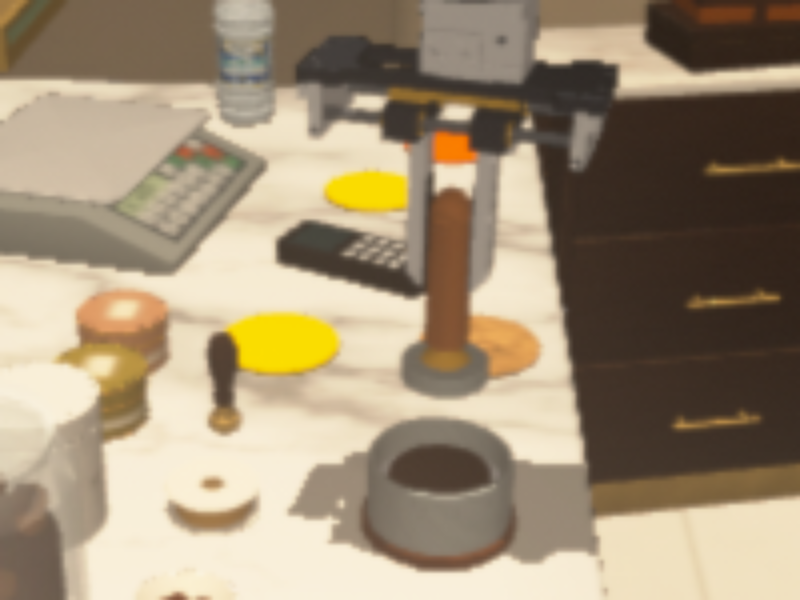

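View pics/wrist5.png

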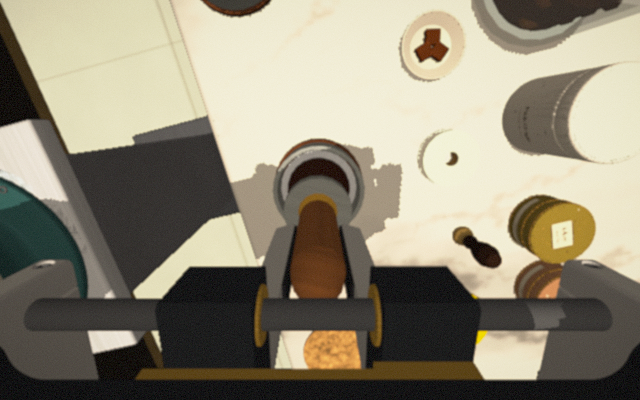

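The plate has sprung back: the coin is level in the cup at side (440,470), and the tamper is still upright in the grip. I'll carry it over the mat and view that with the wrist camera.

Call:
{"method": "arm_command", "body": {"targets": [{"gripper": 1.0,"linear": [-0.2,-1.0,0],"turn": [0,0,0]},{"gripper": 1.0,"linear": [-0.5,-3.0,0],"turn": [0,0,0]},{"gripper": 1.0,"linear": [-1.0,-6.0,0],"turn": [0,0,0]},{"gripper": 1.0,"linear": [-1.5,-9.0,0],"turn": [0,0,0]},{"gripper": 1.0,"linear": [-1.9,-12.4,0],"turn": [0,0,0]}]}}

```text
clock: 11.42
ee_pos: [437.8, -117.6, 180.9]
tool_rot: [-0.0, 0.789, 0.615, -0.0]
force: [1.1, -0.8, -2.8]
finger_gap: 26.8
```

Call:
{"method": "arm_command", "body": {"targets": [{"gripper": 1.0,"linear": [-0.5,-3.4,0],"turn": [0,0,0]},{"gripper": 1.0,"linear": [-1.0,-6.8,0],"turn": [0,0,0]},{"gripper": 1.0,"linear": [-1.5,-9.6,0],"turn": [0,0,0]},{"gripper": 1.0,"linear": [-1.8,-11.6,0],"turn": [0,0,0]},{"gripper": 1.0,"linear": [-1.9,-12.4,0],"turn": [0,0,0]}]}}

```text
clock: 11.83
ee_pos: [418.2, -243.7, 181.0]
tool_rot: [0.0, 0.79, 0.613, -0.001]
force: [-0.9, -0.1, -3.8]
finger_gap: 26.6
```

Call:
{"method": "arm_command", "body": {"targets": [{"gripper": 1.0,"linear": [0,0,0],"turn": [0,0,0]},{"gripper": 1.0,"linear": [0,0,0],"turn": [0,0,0]},{"gripper": 1.0,"linear": [0,0,0],"turn": [0,0,0]},{"gripper": 1.0,"linear": [0,0,0],"turn": [0,0,0]},{"gripper": 1.0,"linear": [0,0,0],"turn": [0,0,0]}]}}

```text
clock: 12.25
ee_pos: [420.1, -239.3, 181.4]
tool_rot: [-0.0, 0.788, 0.615, 0.0]
force: [-0.1, 0.9, -3.5]
finger_gap: 26.4
```

```bash
python3 - <<'E'
from h import *
o=manip.observe(); print(o["clock"],o["force"],o["ee_pos"],o["finger_gap"])
for n in("side","scene","wrist"):
    c=cam(n); np.savez(n+"6.npz",**c); W=cloud(c)
    cv2.imwrite(f"pics/{n}6.png",c["pixels"] if n=="wrist" else cv2.resize(c["pixels"][130:280,240:440],None,fx=4,fy=4))
    t=o["ee_pos"][:2]; zb=o["ee_pos"][2]+19-85
    for a,b in((30,50),(50,70)):
        P=sel(W,t,25,zb+a,zb+b); print(n,a,len(P),circ(P,14,t) if len(P)>10 else 0)
    hsv=cv2.cvtColor(c["pixels"],cv2.COLOR_BGR2HSV)
    m=(np.hypot(W[...,0]-420,W[...,1]+236)<75)&(abs(W[...,2])<10)&(hsv[...,1]>70)&(hsv[...,2]>50)&(hsv[...,0]<22)
    m=cv2.morphologyEx(m.astype(np.uint8),cv2.MORPH_OPEN,np.ones((3,3)))
    k=np.argwhere(m)[:,::-1]; T=np.linalg.inv(c["world_to_cam"]);F=f(c)
    d=np.stack([(k[:,0]-c["cx"])/F,(k[:,1]-c["cy"])/F,np.ones(len(k))],1)@T[:3,:3].T
    Q=(T[:3,3]+d*((5-T[2,3])/d[:,2])[:,None])[:,:2]
    print(n,"cork",len(Q),Q.min(0),Q.max(0),cv2.minEnclosingCircle(Q.astype(np.float32)),"depth z",np.nanmedian(W[m>0][:,2]), "depth range",W[m>0][:,:2].min(0),W[m>0][:,:2].max(0))
E
```

```text
12.25 [-0.05128081  0.92101611 -3.48865212] [ 420.12188832 -239.3484959   181.37024292] 26.446440686891396
side 30 54 (array([ 421.71167284, -239.07515823]), np.float64(0.713398275114443))
side 50 59 (array([ 421.79314342, -238.26931768]), np.float64(1.1858563065131023))
side cork 411 [ 375.74401653 -286.32437068] [ 476.57727528 -178.08636116] ((425.62884521484375, -231.7108612060547), 54.664878845214844) depth z 2.9270794952324195 depth range [ 374.84644285 -301.80965938] [ 476.57263892 -187.70301213]
scene 30 65 (array([ 419.16068972, -238.14468755]), np.float64(0.8139794093029451))
scene 50 73 (array([ 419.03529278, -238.65793751]), np.float64(1.1477985527857921))
scene cork 522 [ 367.36241521 -296.6773458 ] [ 471.62483763 -193.61322959] ((419.8807373046875, -246.24356079101562), 53.54656219482422) depth z 2.3769091610621444 depth range [ 373.44370705 -290.07596456] [ 480.97464995 -180.06050226]
wrist 30 272 (array([ 420.54266066, -239.10437751]), np.float64(0.1461673333735094))
wrist 50 398 (array([ 420.52996601, -239.03053568]), np.float64(0.18712448224445133))
wrist cork 3212 [ 375.04541963 -277.86878609] [ 475.04751246 -188.60761095] ((425.5667724609375, -238.4818878173828), 50.58660125732422) depth z 5.333537992710831 depth range [ 374.23259596 -279.16303634] [ 475.51199483 -188.76867334]
```

View pics/wrist6.png

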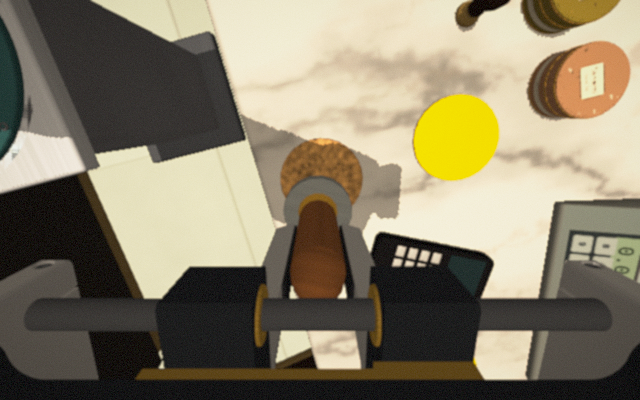

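View pics/side6.png

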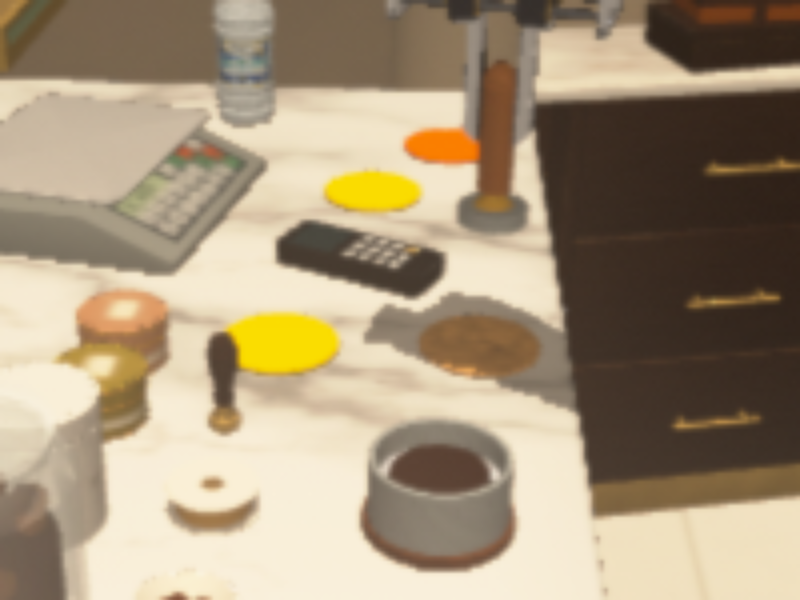

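View pics/scene6.png

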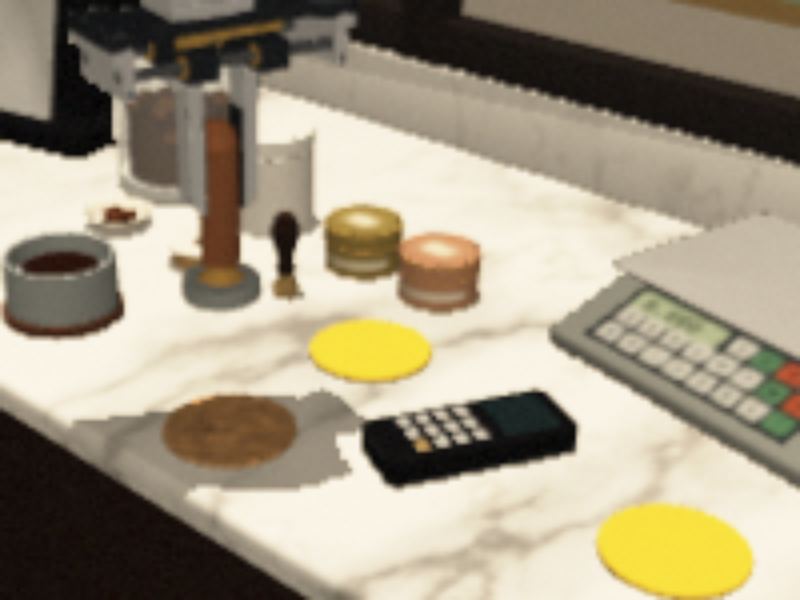

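All views agree on the mat centre at about (424.5,-238.5). It is seen at wrist (320,170), side (480,345) and scene (230,430), with the tamper above it. I'll shift 4 mm in x and lower.

Call:
{"method": "arm_command", "body": {"targets": [{"gripper": 1.0,"linear": [0.4,0,-1.5],"turn": [0,0,0]},{"gripper": 1.0,"linear": [0.4,0,-4.5],"turn": [0,0,0]},{"gripper": 1.0,"linear": [0.4,0,-7.5],"turn": [0,0,0]},{"gripper": 1.0,"linear": [0.4,0,-9.5],"turn": [0,0,0]},{"gripper": 1.0,"linear": [0.4,0,-10.3],"turn": [0,0,0]}]}}

```text
clock: 12.82
ee_pos: [422.7, -239.5, 76.0]
tool_rot: [-0.001, 0.789, 0.615, -0.001]
force: [-1.0, 0.3, -2.8]
finger_gap: 26.6
```

Call:
{"method": "arm_command", "body": {"targets": [{"gripper": 1.0,"linear": [0,0,0],"turn": [0,0,0]},{"gripper": 1.0,"linear": [0,0,0],"turn": [0,0,0]},{"gripper": 1.0,"linear": [0,0,0],"turn": [0,0,0]},{"gripper": 1.0,"linear": [0,0,0],"turn": [0,0,0]},{"gripper": 1.0,"linear": [0,0,0],"turn": [0,0,0]}]}}

```text
clock: 13.23
ee_pos: [424.5, -240.4, 79.4]
tool_rot: [0.001, 0.789, 0.615, 0.001]
force: [0.3, 0.3, -2.8]
finger_gap: 26.5
```

Call:
{"method": "arm_command", "body": {"targets": [{"gripper": 1.0,"linear": [0,0.05,-0.2],"turn": [0,0,0]},{"gripper": 1.0,"linear": [0,0.1,-0.4],"turn": [0,0,0]},{"gripper": 1.0,"linear": [0,0.1,-0.55],"turn": [0,0,0]},{"gripper": 1.0,"linear": [0,0.1,-0.55],"turn": [0,0,0]},{"gripper": 1.0,"linear": [0,0.1,-0.55],"turn": [0,0,0]}]}}

```text
clock: 13.65
ee_pos: [423.8, -239.3, 72.8]
tool_rot: [-0.0, 0.789, 0.615, -0.0]
force: [0.2, -0.1, -3.5]
finger_gap: 26.9
```

Call:
{"method": "arm_command", "body": {"targets": [{"gripper": 1.0,"linear": [0,0,-0.05],"turn": [0,0,0]},{"gripper": 1.0,"linear": [0,0,-0.1],"turn": [0,0,0]},{"gripper": 1.0,"linear": [0,0,-0.1],"turn": [0,0,0]},{"gripper": 1.0,"linear": [0,0,-0.1],"turn": [0,0,0]}]}}

```text
clock: 13.98
ee_pos: [423.8, -239.3, 71.9]
tool_rot: [-0.0, 0.789, 0.615, -0.0]
force: [0.7, -0.2, -4.4]
finger_gap: 27.0
```

Call:
{"method": "arm_command", "body": {"targets": [{"gripper": 1.0,"linear": [0,0,-0.05],"turn": [0,0,0]},{"gripper": 1.0,"linear": [0,0,-0.08],"turn": [0,0,0]},{"gripper": 1.0,"linear": [0,0,-0.08],"turn": [0,0,0]}]}}

```text
clock: 14.23
ee_pos: [423.9, -239.4, 71.3]
tool_rot: [0.0, 0.789, 0.615, 0.0]
force: [-1.8, 1.0, 3.2]
finger_gap: 26.6
```

Contact: the tamper is resting on the mat. I'll release.

Call:
{"method": "arm_command", "body": {"targets": [{"gripper": 3.2,"linear": [0,0,0],"turn": [0,0,0]},{"gripper": 3.6,"linear": [0,0,0],"turn": [0,0,0]},{"gripper": 4.0,"linear": [0,0,0],"turn": [0,0,0]},{"gripper": 6.0,"linear": [0,0,0],"turn": [0,0,0]},{"gripper": 9.4,"linear": [0,0,0],"turn": [0,0,0]}]}}

```text
clock: 14.65
ee_pos: [423.9, -239.3, 71.1]
tool_rot: [0.0, 0.789, 0.615, -0.0]
force: [-0.1, -0.1, 0.1]
finger_gap: 49.8
```

Call:
{"method": "arm_command", "body": {"targets": [{"gripper": 9.4,"linear": [0,0,0],"turn": [0,0,0]},{"gripper": 9.4,"linear": [0,0,0],"turn": [0,0,0]},{"gripper": 9.4,"linear": [0,0,0],"turn": [0,0,0]},{"gripper": 9.4,"linear": [0,0,0],"turn": [0,0,0]},{"gripper": 9.4,"linear": [0,0,0],"turn": [0,0,0]}]}}

```text
clock: 15.07
ee_pos: [423.9, -239.2, 71.1]
tool_rot: [-0.0, 0.789, 0.615, -0.0]
force: [-0.3, -0.3, -0.9]
finger_gap: 83.1
```

Call:
{"method": "arm_command", "body": {"targets": [{"gripper": 9.4,"linear": [0,0,0],"turn": [0,0,0]},{"gripper": 9.4,"linear": [0,0,0],"turn": [0,0,0]},{"gripper": 9.4,"linear": [0,0,0],"turn": [0,0,0]},{"gripper": 9.4,"linear": [0,0,0],"turn": [0,0,0]},{"gripper": 9.4,"linear": [0,0,0],"turn": [0,0,0]}]}}

```text
clock: 15.48
ee_pos: [423.9, -239.3, 71.1]
tool_rot: [-0.0, 0.789, 0.615, -0.0]
force: [-0.1, -0.9, 0.8]
finger_gap: 94.1
```

Raise straight up.

Call:
{"method": "arm_command", "body": {"targets": [{"gripper": 9.4,"linear": [0,0,1.5],"turn": [0,0,0]},{"gripper": 9.4,"linear": [0,0,4.0],"turn": [0,0,0]},{"gripper": 9.4,"linear": [0,0,8.0],"turn": [0,0,0]},{"gripper": 9.4,"linear": [0,0,12.0],"turn": [0,0,0]},{"gripper": 9.4,"linear": [0,0,16.0],"turn": [0,0,0]}]}}

```text
clock: 15.9
ee_pos: [423.1, -239.5, 232.8]
tool_rot: [-0.0, 0.789, 0.614, -0.0]
force: [1.9, -0.2, -0.3]
finger_gap: 93.7
```

Call:
{"method": "arm_command", "body": {"targets": [{"gripper": 9.4,"linear": [0,0,0],"turn": [0,0,0]},{"gripper": 9.4,"linear": [0,0,0],"turn": [0,0,0]},{"gripper": 9.4,"linear": [0,0,0],"turn": [0,0,0]},{"gripper": 9.4,"linear": [0,0,0],"turn": [0,0,0]},{"gripper": 9.4,"linear": [0,0,0],"turn": [0,0,0]}]}}

```text
clock: 16.32
ee_pos: [423.3, -239.1, 230.1]
tool_rot: [-0.001, 0.789, 0.615, -0.001]
force: [0.8, 0.5, 0.3]
finger_gap: 94.0
```

```bash
python3 - <<'E'
from h import *
for i in range(4): cam("wrist")
o=manip.observe(); print(o["clock"],o["force"],o["ee_pos"],o["finger_gap"])
for n in("side","scene","wrist"):
    c=cam(n); W=cloud(c)
    cv2.imwrite(f"pics/{n}7.png",c["pixels"] if n=="wrist" else cv2.resize(c["pixels"][130:280,220:420],None,fx=4,fy=4))
    t=(424,-239)
    for a,b in((35,60),(60,85),(85,112)):
        P=sel(W,t,30,a,b); print(n,a,len(P),circ(P,14,t) if len(P)>10 else 0)
    P=sel(W,(457.5,7.4),30,25,55); print(n,"coin z",np.median(P[:,2]) if len(P) else 0)
    m=(np.hypot(W[...,0]-424,W[...,1]+238)<62)&(W[...,2]>3)&(W[...,2]<8)
    if n=="wrist": print("cork",cv2.minEnclosingCircle(W[m][:,:2].astype(np.float32)),np.percentile(W[m][:,:2],[.5,99.5],axis=0))
E
```

```text
16.5167 [ 0.15008801 -0.20125568 -0.45228935] [ 423.65452703 -239.31332025  230.68101454] 94.29214459959593
side 35 55 (array([ 424.64967783, -238.52947997]), np.float64(0.8974644000253029))
side 60 64 (array([ 424.87323686, -238.92153757]), np.float64(0.9151560985261904))
side 85 68 (array([ 424.82727038, -239.08206445]), np.float64(0.9163971600359995))
side coin z 40.362760678817494
scene 35 71 (array([ 422.66718313, -238.31013507]), np.float64(1.1426302777886423))
scene 60 73 (array([ 423.28463196, -238.27462937]), np.float64(0.8283096759011883))
scene 85 82 (array([ 422.56326793, -238.13359462]), np.float64(0.8684551631770754))
scene coin z 39.57088564652844
wrist 35 69 (array([ 424.37508412, -238.46199119]), np.float64(0.10672631518205655))
wrist 60 82 (array([ 424.34484351, -238.49154461]), np.float64(0.11877773914905543))
wrist 85 115 (array([ 424.31682989, -238.52930154]), np.float64(0.13323958913206546))
wrist coin z 0
cork ((420.1940002441406, -234.28643798828125), 56.47583770751953) [[ 377.14907925 -286.50280279]
 [ 473.27528777 -190.15875482]]
```

View pics/side7.png

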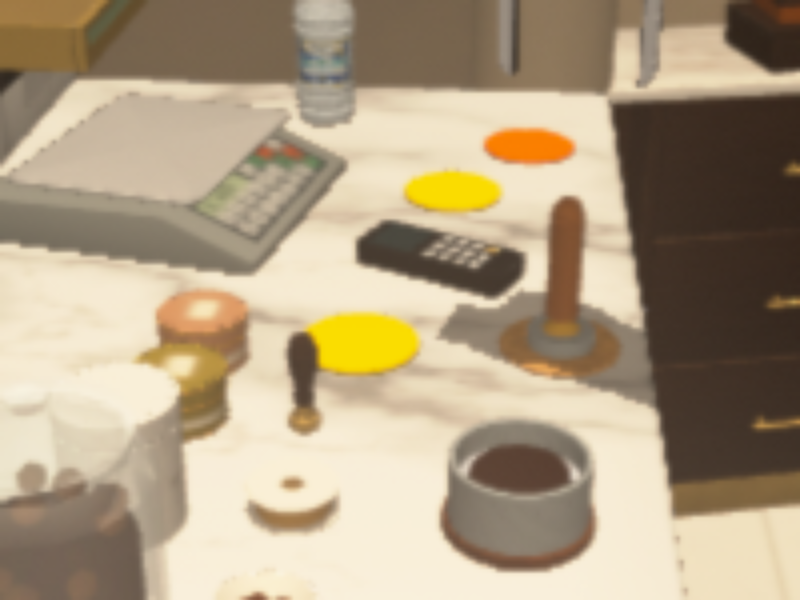

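View pics/wrist7.png

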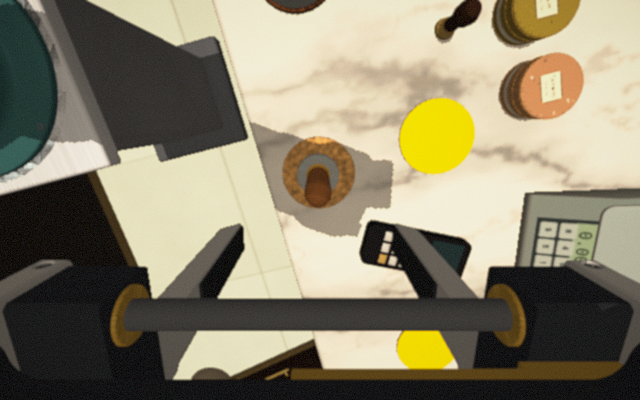

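View pics/scene7.png

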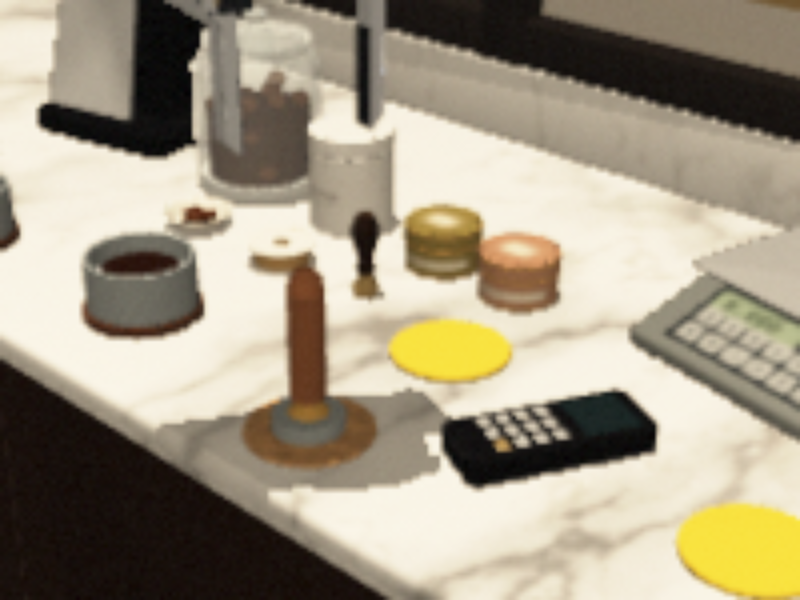

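The tamper stands upright and centred on the cork in every view: side (560,340), wrist (318,172), scene (308,430). The gripper is well clear above it and the coin is back at its starting height. Handing in.

```bash
python3 - <<'E'
from h import *
print(np.abs(manip.observe()["qvel"]).max()); print(manip.hand_in())
E
```

```text
0.0024701558459075397
the job is handed in; nothing more can be done
None
```

I embossed the coin and stood the tamper back upright on its cork mat. The job was handed in at about 16.7 s on the robot's clock; no verdict is reported.

- **Press:** I pressed the tamper about 1 mm off the coin's centre. The wrist force rose by about 29 N at the hard stop, and I held it there for about a second.
- **Last checks:**
  - The tamper is released and upright, to well under a degree by the wrist camera, at (424.3, -238.5).
  - The mat centre is at about (424.5, -238.5).
  - The coin reads 40.4 mm high, against 40.3 mm before the press, so the plate has sprung back.
  - The gripper is about 95 mm above the handle and touches nothing.
  - The seal stamp, ribbon reel and dish look unmoved in the pictures. I kept well away from the empty cup but did not re-measure any of these.
- **Disagreements:**
  - My first mat estimate, from views with the tamper standing on it, was about 12 mm off.
  - The scene and side cameras differed by about 15 mm in y on the mat, with the wrist view in between. I went by the wrist view.
  - The last mat circle fit was contaminated by stray points (56 mm radius), so I discarded it. The pictures show the tamper centred.

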